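Fit the spare V-block into the test fixture

ROBOT

A 7-joint arm with a two-finger parallel gripper is mounted at the origin on the work surface. World frame = base frame: x ahead of the robot, y to its left, z up, the work surface at z = 0. Lengths are in m, angles in rad, forces in N, time in s.
With the tool pointing down it reaches from about 0.425 to 0.825 m from the base axis. Payload 3.6 kg.
Tool frame: the origin (TCP) lies at the centre of the arm's flange, where the gripper is bolted on; the fingertips stand 173 mm ahead of it and the grasp point (between the pads) lies 155 mm ahead of it; z points along the fingers, y is the line along which they close (so a half turn about z gives the same grasp; the last joint's range is limited). The gripper opens to 85 mm and grips with 20 to 120 N. Pads are 22 mm wide; open, the fingers measure 114 mm over their backs; the gripper's body (76 mm by 85 mm) begins 54 mm behind the grasp point. The pads swing forward as they close: fully open they stand 13 mm farther back than shut.
Start: joints at [-1.145, 0.615, -0.013, 1.423, 0.008, 1.103, -0.04], TCP at [0.284, 0.585, 0.405] pointing down, gripper open.
Joint ranges: [-3.12, 3.12], [-0.3, 2.06], [-1.34, 1.32], [0.26, 2.42], [-1.36, 4.5], [0.01, 1.98], [-2.84, 2.84]. Speed limits (rad/s): [2.79, 2.79, 3.14, 3.14, 3.14, 3.14, 3.14].

INTERFACE

Orientations are given as a unit quaternion [x, y, z, w].
In Python, from plant import telemetry, optics, order gives the robot as it stands. The module is installed in compiled form; this text tells all that it offers.
- The arm moves only by the shell command python3 -m pendant 'ROWS' [OPENING]. ROWS is JSON, one flat list of numbers, 4 for each row, row after row: the shift along the tool's x, y, z in cm, then the turn about the tool's z in degrees. In form: [dx, dy, dz, turn, dx, dy, dz, turn, ...]. A call has 1 to 12 rows; each row is the pose to reach, as a shift and turn from the pose commanded when the call began, along the tool's axes at that moment; what a row does not reach only later rows make up. A row lasts 1/8 s, in which the tool goes at most 62.5 mm and 10.7 degrees, less where a joint would pass 70% of its speed; a pose out of reach is approached as far as the arm can. A call with a gripper value outside its range is refused whole. OPENING is the closure, from -1 (fully open) to 1 (shut), set as the call begins (- or left out, the last holds). The fingers move at their own pace and stop on an object; the grip force is fixed at half the most. Time passes only in rows, so rows that repeat a pose let the fingers close. It gives the time, the measured TCP pose, the force, the opening and the grip force at its end, in the units of the state.
- telemetry.read_state(): the state, without advancing time (a new reading comes with each control period).
- optics.grab_frame(name): name is "side" or "top"; returns the picture (420x560x3 uint8, red, green, blue); there is no depth.
- optics.get_calibration(name): a dict with "fx", "fy", "cx", "cy" (pixels), "R" (3x3) and "t" (3): a world point X has camera coordinates R X + t. Camera axes: x right, y down, z forward; pixel columns grow to the right and rows downward; lengths in m; the calibration is good to about 2 mm. A picture is of the moment at which its call begins. get_calibration takes no time and is no camera call.
- order.sign_off(): hands the job in; it is judged then, once.
The state is a dict: "clock": time; "qpos": joint angles; "joint_velocities": joint speeds; "tau": joint torques, N m; "tcp_pos": TCP position; "eef_rot": TCP orientation; "ft_force": force on the tool from outside, world axes, zero at the start; "wrist_torque": the same for the moment, N m; "grip_width": finger opening in m; "grip_force": force on a finger pad.
Only numpy, scipy, OpenCV 4.12 (cv2) and the standard library are available. Lean on these libraries where they do the work, as an engineer would, in place of code of your own. Each camera call takes 0.05 s, during which the arm holds its last target. There are 200 camera calls.

TASK

Lift the rest post that stands in front of the sloping rack out of the way and stand it upright on open bench top, at least 15 cm from where it stood; then take the spare V-block out of the rack, set it down upright (do not drop it) on the fixture plate between the fixed V-block and the end tower, and slide it so that its side lies against the low back rail and its end is flush against the end of the fixed V-block, leaving no gap, with the two grooves in line. Let go of it, and do not disturb the can, the pipe piece, the parts bin or the wrench.

Things in the scene. Friction and masses are not known exactly. Their poses are not given: they have to be found in the camera images.
- spare_c (a point): Centre (half-way up) of the loose spare V-block, white, 120 mm long (its y), 50 wide (its x), 60 high (its z, out of its top), under 0.8 kg; V-groove along its top, 34 wide, 30 deep. Grasp across the 50 mm. Alike after half a turn about z. At the start it lies on the sloping rack, tilted 25 degrees about its y, its top leaning towards the rack's low front edge and the robot.
- rack: Fixed black sloping rack on aluminium legs, 110 (x) by 190 (y) mm, 120 high; origin at the centre of its underside on the bench, z up, low front edge at -x, towards the robot. The slope rises to +x at 25 degrees; a lip along its low edge stands 14 mm above the slope and holds the spare, whose lower side lies against it.
- post_c (a point): Centre (75 mm above the bench) of the loose rest post that stands upright right in front of the spare: steel foot 70 x 70 x 10 mm, white square riser 45 x 45 mm from 10 to 140 mm above the bench (faces along its x and y), round steel button on top (28 mm across) up to 150 mm; z up; 0.4 to 0.65 kg.
- fixture: Fixed fixture; origin at the centre of its underside on the bench, z up. Steel plate 150 (x) by 300 (y) by 15 mm thick. In a row on it, all at x = -25 to 25 mm: the fixed white V-block, same section as the spare, at y = 65 to 145; the white end tower, y = -145 to -105, top 135 above the bench. Behind the row the low back rail, 10 high, x = 25 to 37, y = -100 to 145.
- seat (a point): Point on the fixture, axes as fixture: the centre of the spare when it stands on the plate, its length along y, its side against the back rail (to its +x) and its end flush against the fixed V-block (to its +y). In fixture coordinates x = 0, y = 5, z = 45 mm. The slot between V-block and tower is 170 mm long.
- can_c (a point): Centre of an aluminium can standing on the bench on the robot's side of the fixture, 54 mm across, 130 mm high. Bystander, not to be moved.
- pipe_c (a point): Centre of a piece of steel pipe standing on end behind the rack, 60 mm across, 90 mm high. Bystander, not to be moved.
- bin_c (a point): Centre of an open grey plastic parts bin on the bench behind the fixture, 80 (x) by 120 (y) by 50 mm high. Bystander, not to be moved.
- wrench_c (a point): Middle of a steel wrench lying flat on the bench nearer the robot, between rack and fixture, 170 mm long (its x), under 45 mm wide and 15 mm high. Bystander, not to be moved.
There are look-alikes about, which are no part of the job. Leave any red look-alike of the part that bears spare_c alone.

How it is judged:
By the outcome, as a careful person would: the job done as asked, in the order asked, and still so for the second after the job is handed in, with the robot touching nothing.
It also fails if it takes over 61 s, if anything falls off the work surface, if the arm or the gripper's body presses on something with over 40 N, if the wrist force passes 120 N, or if a joint passes its speed limit or range.

## Working session

There is one attempt and no reset: what is moved stays moved. The work goes in short steps, Python scripts to look and compute and a shell command to move; the robot and the scene stay as the last step left them, time stands still between calls to the robot, and variables do not carry over. Pictures are saved under pics/ and viewed, at most 10 in all, crops included, and the job is handed in when it is done.

```bash
mkdir -p pics; python3 - <<'E'
from plant import telemetry, optics
import cv2
for n in("side","top"):
    cv2.imwrite(f"pics/{n}0.png",optics.grab_frame(n)[:,:,::-1])
    c=optics.get_calibration(n);print(n,c)
s=telemetry.read_state();print(s)
E
```

```text
side {'fx': 405.0979185313591, 'fy': 405.0979185313591, 'cx': 279.85564701695677, 'cy': 204.4849598614584, 'R': array([[ 0.79070668, -0.61217743, -0.00466157],
       [-0.36053167, -0.45949249, -0.81171643],
       [ 0.49477253,  0.64351025, -0.58403313]]), 't': array([-0.48721451,  0.25470147,  0.69544173])}
top {'fx': 482.81072612348714, 'fy': 482.81072612348714, 'cx': 281.04591281943266, 'cy': 211.13264532276511, 'R': array([[-0.00832775, -0.99953013,  0.02949846],
       [-0.98993812,  0.00407355, -0.14144228],
       [ 0.14125566, -0.03037954, -0.98950691]]), 't': array([-0.06962816,  0.61048353,  1.15240679])}
{'clock': 0.1, 'qpos': array([-1.14552978,  0.61579004, -0.01259606,  1.42474755,  0.0080935 ,
        1.10339663, -0.04041652]), 'joint_velocities': array([-2.34245863e-05, -1.59251338e-03,  5.77465506e-04, -2.87573241e-03,
        5.97421776e-04,  1.11424424e-03, -1.55419608e-03]), 'tau': array([ 1.67767404e-03, -4.70388150e+01,  2.60543330e-01, -1.71570539e+01,
        1.00990591e-02,  5.91761011e-03,  2.55769788e-05]), 'tcp_pos': array([0.28362667, 0.58453217, 0.40367171]), 'eef_rot': array([ 2.23952823e-01,  9.74599313e-01, -1.12034023e-03, -2.39883563e-04]), 'ft_force': array([ 0.42226499, -0.02428582,  0.13806692]), 'wrist_torque': array([ 0.04404828, -0.0107566 ,  0.01212151]), 'grip_force': 0.0, 'grip_width': 0.08514774731402652}
```

View pics/side0.png

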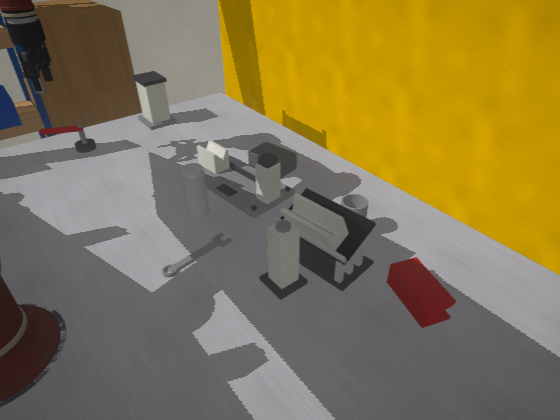

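View pics/top0.png

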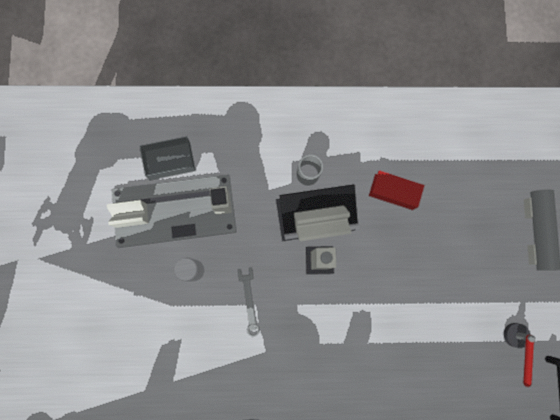

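The side view shows the post at (283,255), the white spare on the rack at (318,218), the fixture at (240,180), the can at (196,190), the wrench at (197,255), the pipe at (353,207) and a red block at (420,290). In the top view the post is at (322,260), the spare at (323,223), the rack at (318,212) and the fixture at (172,210), with the fixed V-block at (128,213) and the tower at (220,198).

There are three possible spares: the white block on the rack at top (323,223), the red one at (397,190), which is a look-alike to leave alone, and the fixed V-block at (128,213). The white one on the rack fits the description. I'll confirm with a crop.

```bash
python3 - <<'E'
import cv2
a=cv2.imread("pics/top0.png")[140:345,100:366];cv2.imwrite("pics/topc.png",cv2.resize(a,None,fx=3,fy=2.9,interpolation=cv2.INTER_CUBIC) if 0 else cv2.resize(a,None,fx=2.9,fy=2.9,interpolation=cv2.INTER_CUBIC))
a=cv2.imread("pics/side0.png")[125:305,150:400];cv2.imwrite("pics/sidec.png",cv2.resize(a,None,fx=3.2,fy=3.2,interpolation=cv2.INTER_CUBIC))
E
```

```text
(no output)
```

View pics/topc.png

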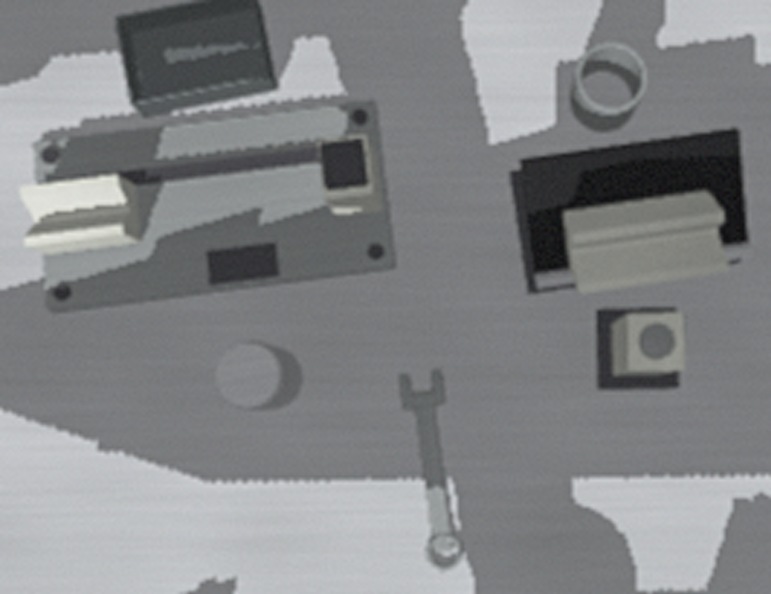

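View pics/sidec.png

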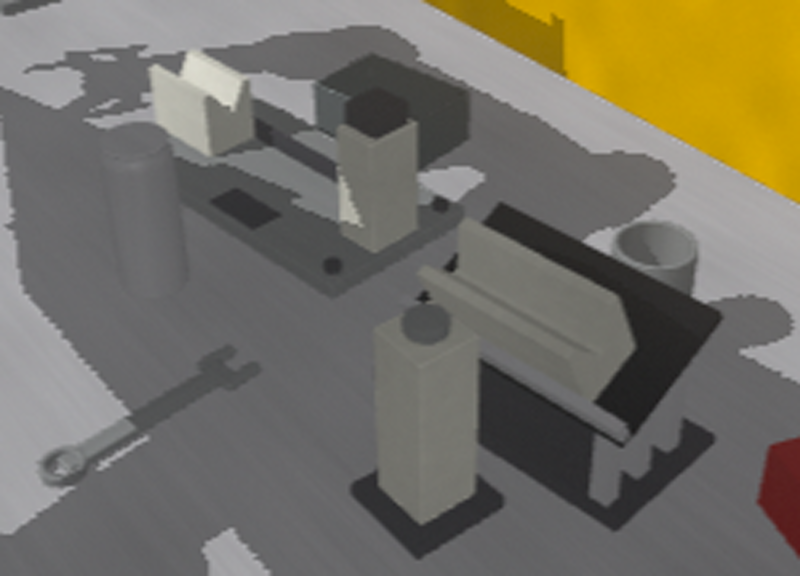

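The crops confirm that the white spare is on the rack and that the post stands in front of it. In the top crop the post's button is at (657,341), the foot's left edge is at x=598 and the spare spans x=563–728. Next I locate everything by casting rays.

```bash
cat > h.py <<'E'
import numpy as np
from plant import telemetry, optics
from scipy.spatial.transform import Rotation as Ro
C={n:optics.get_calibration(n) for n in("side","top")}
def ray(n,u,v):
    c=C[n];R=np.array(c["R"]);o=-R.T@c["t"]
    return o,R.T@np.array([(u-c["cx"])/c["fx"],(v-c["cy"])/c["fy"],1])
def plane(n,u,v,z):
    o,d=ray(n,u,v);return o+d*(z-o[2])/d[2]
def tri(ps,pt):
    A=[];b=[]
    for n,p in(("side",ps),("top",pt)):
        o,d=ray(n,*p);d/=np.linalg.norm(d);M=np.eye(3)-np.outer(d,d);A.append(M);b.append(M@o)
    X=np.linalg.lstsq(np.vstack(A),np.hstack(b),rcond=None)[0]
    return X
def proj(n,X):
    c=C[n];p=np.array(c["R"])@X+c["t"];return np.array([c["fx"]*p[0]/p[2]+c["cx"],c["fy"]*p[1]/p[2]+c["cy"]])
def go(grasp,yaw=None):
    """rows (cm, deg) to bring grasp point there; yaw=world angle (deg) of closing axis"""
    s=telemetry.read_state();R=Ro.from_quat(s["eef_rot"]).as_matrix()
    d=R.T@(np.array(grasp)-(s["tcp_pos"]+R[:,2]*.155))*100
    y=R[:,1];a=np.degrees(np.arctan2(y[1],y[0]))
    t=0 if yaw is None else (-(yaw-a)+90)%180-90
    print("row",d.round(2),"turn",round(t,1),"yaw now",round(a,1))
E
python3 - <<'E'
from h import *
tc=lambda u,v:(100+u/2.9,140+v/2.9)
sc=lambda u,v:(150+u/3.2,125+v/3.2)
P=lambda nm,u,v,z:print(nm,plane("top",*tc(u,v),z).round(3))
P("button",657,341,.15);print("button side",plane("side",*sc(426,322),.15).round(3))
for n,(u,v) in dict(rTL=(626,312),rTR=(684,311),rBR=(684,373),rBL=(626,374)).items():P(n,u,v,.14)
for n,(u,v) in dict(fTL=(598,310),fBL=(598,388),fBR=(678,388)).items():P(n,u,v,.01)
for n,(u,v) in dict(backL=(521,160),backR=(738,130)).items():P("rack "+n,u,v,.12)
for n,(u,v) in dict(TL=(36,137),TR=(376,99),BR=(395,266),BL=(52,312)).items():P("plate "+n,u,v,.015)
for n,(u,v) in dict(h1=(50,154),h2=(360,117),h3=(376,251),h4=(62,291)).items():P("hole "+n,u,v,.015)
P("pipe",608,80,.09);P("can",248,375,.13);P("wr1",421,378,.01);P("wr2",444,548,.01)
P("red",(397-100)*2.9,(190-140)*2.9,.05)
E
```

```text
button [ 0.49  -0.171  0.15 ]
button side [ 0.488 -0.177  0.15 ]
rTL [ 0.513 -0.149  0.14 ]
rTR [ 0.513 -0.194  0.14 ]
rBR [ 0.465 -0.193  0.14 ]
rBL [ 0.465 -0.148  0.14 ]
fTL [ 0.523 -0.137  0.01 ]
fBL [ 0.456 -0.136  0.01 ]
fBR [ 0.455 -0.206  0.01 ]
rack backL [ 0.637 -0.068  0.12 ]
rack backR [ 0.661 -0.244  0.12 ]
plate TL [0.677 0.352 0.015]
plate TR [0.71  0.057 0.015]
plate BR [0.562 0.039 0.015]
plate BL [0.524 0.333 0.015]
hole h1 [0.662 0.34  0.015]
hole h2 [0.694 0.07  0.015]
hole h3 [0.576 0.056 0.015]
hole h4 [0.542 0.325 0.015]
pipe [ 0.71  -0.142  0.09 ]
can [0.467 0.145 0.13 ]
wr1 [0.466 0.017 0.01 ]
wr2 [ 0.322 -0.003  0.01 ]
red [ 0.661 -0.364  0.05 ]
```

```bash
python3 -c "
from h import *
go((.489,-.173,.235),90)"
```

```text
row [-51.55 -59.15   1.5 ] turn -25.9 yaw now 64.1
```

```bash
python3 -m pendant '[-51.5,-59.1,0,-26,-51.5,-59.1,0,-26,-51.5,-59.1,0,-26,-51.5,-59.1,0,-26,-51.5,-59.1,0,-26,-51.5,-59.1,0,-26,-51.5,-59.1,0,-26,-51.5,-59.1,0,-26,-51.5,-59.1,0,-26,-51.5,-59.1,0,-26,-51.5,-59.1,0,-26,-51.5,-59.1,0,-26]' -1; python3 -c "
from h import *
go((.489,-.173,.235),90)"
```

```text
clock: 1.6
tcp_pos: [0.4804, -0.1409, 0.4046]
eef_rot: [-0.001, 1.0, 0.0, -0.0]
ft_force: [1.4, -0.7, -0.1]
grip_width: 0.0857
grip_force: 0.0
row [-0.86 -3.22  1.46] turn 0.1 yaw now 90.1
```

```bash
python3 -m pendant '[-0.8,-3,0,0,-0.8,-3,0,0,-0.8,-3,3,0,-0.8,-3,6,0,-0.8,-3,9,0,-0.8,-3,12,0,-0.8,-3,13.5,0,-0.8,-3,13.5,0,-0.8,-3,13.5,0]'; python3 -c "
from h import *
go((.489,-.173,.113),90)
import cv2
a=optics.grab_frame('side')[110:310,180:440,::-1];cv2.imwrite('pics/s1.png',cv2.resize(a,None,fx=3,fy=3))"
```

```text
clock: 2.72
tcp_pos: [0.4887, -0.1689, 0.2707]
eef_rot: [-0.001, 1.0, -0.0, 0.001]
ft_force: [0.7, -0.8, 0.1]
grip_width: 0.0852
grip_force: 0.0
row [ 0.   -0.41  0.27] turn 0.1 yaw now 90.1
```

View pics/s1.png

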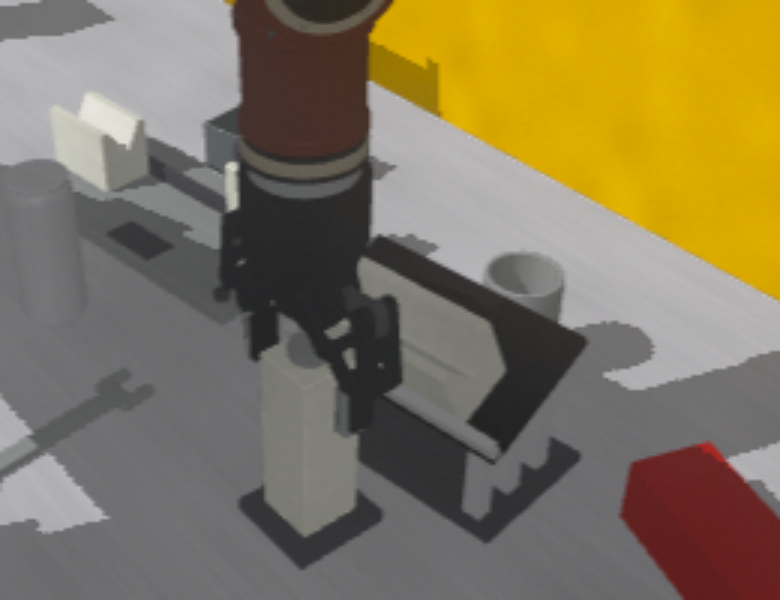

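The open fingers straddle the riser, at crop (265,335) and (355,400), and touch nothing. I'll close, lift and carry the post toward −y.

```bash
python3 -m pendant '[0,-0.4,0,0,0,-0.4,0,0,0,-0.4,0,0,0,-0.4,0,0,0,-0.4,0,0,0,-0.4,0,0]' 1; python3 -m pendant '[0,0,-1,0,0,0,-2.5,0,0,0,-4,0,1.5,-2,-5,0,2.5,-6,-5,0,3,-11,-5,0,3,-16,-5,0,3,-19.5,-5,0,3,-21,-5,0,3,-21,-5,0,3,-21,-5,0]'; python3 -c "
from h import *
go((.459,-.383,.113),90)"
```

```text
clock: 3.52
tcp_pos: [0.4884, -0.1729, 0.2703]
eef_rot: [-0.001, 1.0, 0.0, 0.0]
ft_force: [-1.4, 0.3, 5.8]
grip_width: 0.0448
grip_force: 61.0
clock: 4.9
tcp_pos: [0.4594, -0.3806, 0.3196]
eef_rot: [-0.003, 1.0, 0.001, -0.0]
ft_force: [0.9, 0.8, -5.2]
grip_width: 0.0446
grip_force: 62.3
row [ 0.04 -0.3   5.16] turn 0.3 yaw now 90.3
```

```bash
python3 -m pendant '[0,0,1.5,0,0,0,3,0,0,0,4,0,0,0,4.5,0,0,0,4.7,0,0,0,4.8,0,0,0,4.9,0,0,0,5,0,0,0,5,0]'
```

```text
clock: 6.02
tcp_pos: [0.4588, -0.3832, 0.2704]
eef_rot: [-0.001, 1.0, -0.0, 0.0]
ft_force: [-0.4, 0.7, -1.7]
grip_width: 0.0448
grip_force: 62.5
```

```bash
python3 -m pendant '[0,0,0,0,0,0,0,0,0,0,0,0,0,0,-3,0,0,0,-7,0,0,0,-12,0,0,0,-15,0,0,0,-15,0]' -1; python3 - <<'E'
from h import *
import cv2
t=optics.grab_frame('top')[:,:,::-1];s=optics.grab_frame('side')[:,:,::-1]
cv2.imwrite('pics/t2.png',t);cv2.imwrite('pics/s2.png',s)
a=cv2.resize(t[170:250,270:370],(500,400),interpolation=cv2.INTER_CUBIC)
a=t[175:275,265:365];b=s[180:280,265:365]
cv2.imwrite('pics/c2.png',cv2.resize(np.hstack([a,b]),None,fx=4,fy=4,interpolation=cv2.INTER_CUBIC))
cv2.imwrite('pics/s2h.png',s)
E
```

```text
clock: 7.02
tcp_pos: [0.4591, -0.3835, 0.4228]
eef_rot: [-0.001, 1.0, -0.002, 0.003]
ft_force: [-0.1, -0.5, 0.2]
grip_width: 0.0851
grip_force: 0.0
```

View pics/c2.png

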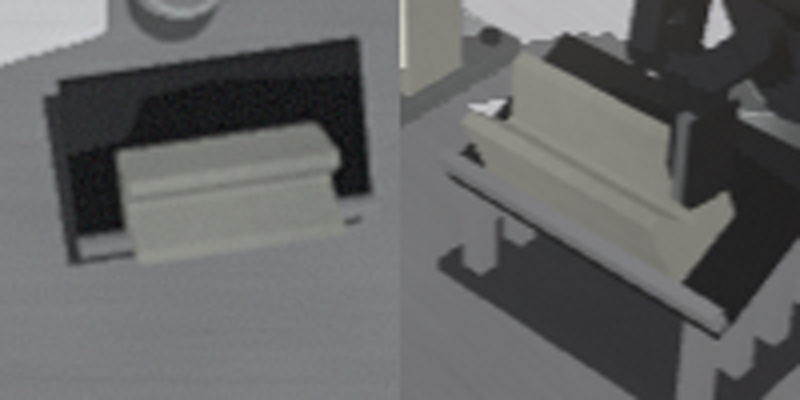

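The post is out of the way and the spare is clear. In the 4x top crop (left half) its front-top edge runs (138,263)–(345,232), its back-top edge (120,178)–(338,150) and its back-bottom edge (118,150)–(318,122).

```bash
python3 - <<'E'
from h import *
P=lambda u,v,z:plane("top",265+u/4,175+v/4,z)
for nm,a,b,z in(("F",(138,263),(345,232),.126),("Bt",(120,178),(338,150),.147),("Bb",(118,150),(318,122),.093),("rackback",(58,80),(357,38),.12),("lip",(70,265),(370,220),.075)):
    A,B=P(*a,z),P(*b,z);m=(A+B)/2;d=A-B;print(nm,m.round(4),"len",np.linalg.norm(d).round(4),"yaw",np.degrees(np.arctan2(-d[0],d[1])).round(1))
y=np.radians(7.8);ax=np.array([np.cos(y),np.sin(y),0]);ay=np.array([-ax[1],ax[0],0])
F=(P(138,263,.126)+P(345,232,.126))/2
for n,X in(("F+",F+.06*ay),("F-",F-.06*ay),("Bt-",F-.06*ay+.0453*ax+[0,0,.021]),("Bt+",F+.06*ay+.0453*ax+[0,0,.021]),("corner-",F-.06*ay+.0254*ax-[0,0,.0544])):
    p=proj("side",X);print(n,((p-[265,180])*4+[400,0]).round(),((proj("top",X)-[265,175])*4).round())
go((0.55,-.16,.2),7.8)
E
```

```text
F [ 0.5383 -0.1725  0.126 ] len 0.1208 yaw 8.2
Bt [ 0.5839 -0.1638  0.147 ] len 0.1252 yaw 7.1
Bb [ 0.6079 -0.1639  0.093 ] len 0.121 yaw 7.8
rackback [ 0.6495 -0.1558  0.12  ] len 0.1776 yaw 7.9
lip [ 0.5459 -0.166   0.075 ] len 0.1832 yaw 8.2
F+ [461. 124.] [139. 262.]
F- [647. 233.] [344. 233.]
Bt- [712. 153.] [338. 151.]
Bt+ [523.  53.] [129. 180.]
corner- [673. 294.] [322. 200.]
row [-9.22 22.25  6.41] turn 82.3 yaw now 90.1
```

```bash
python3 -m pendant '[-11,21.5,2,82,-11,21.5,2,82,-11,21.5,4,82,-11,21.5,6,82,-11,21.5,7,82,-11,21.5,7,82,-11,21.5,7,82,-11,21.5,7,82,-11,21.5,7,82,-11,21.5,7,82]';python3 -c "
from h import *
print(telemetry.read_state()['qpos'].round(2))
go((.571,-.168,.130),7.8)"
```

```text
clock: 8.38
tcp_pos: [0.568, -0.1677, 0.3487]
eef_rot: [0.655, 0.756, -0.001, -0.001]
ft_force: [-0.2, -0.4, 0.9]
grip_width: 0.0854
grip_force: 0.0
[ 0.01  0.61  0.39  1.68 -0.28  0.91  0.65]
row [-0.08  0.33  6.37] turn 0.4 yaw now 8.2
```

```bash
python3 -m pendant '[0,0.3,1.5,0,0,0.3,3,0,0,0.3,4.5,0,0,0.3,6,0,0,0.3,7,0,0,0.3,7.2,0,0,0.3,7.2,0]';python3 -c "
from h import *
import cv2
a=optics.grab_frame('side')[150:290,260:400,::-1];b=optics.grab_frame('top')[150:290,240:380,::-1];cv2.imwrite('pics/s3.png',cv2.resize(np.hstack([b,a]),None,fx=2.85,fy=2.85,interpolation=cv2.INTER_CUBIC))"
```

```text
clock: 9.25
tcp_pos: [0.5714, -0.1676, 0.2779]
eef_rot: [0.655, 0.755, 0.0, 0.0]
ft_force: [0.0, -0.0, 0.7]
grip_width: 0.0855
grip_force: 0.0
```

View pics/s3.png

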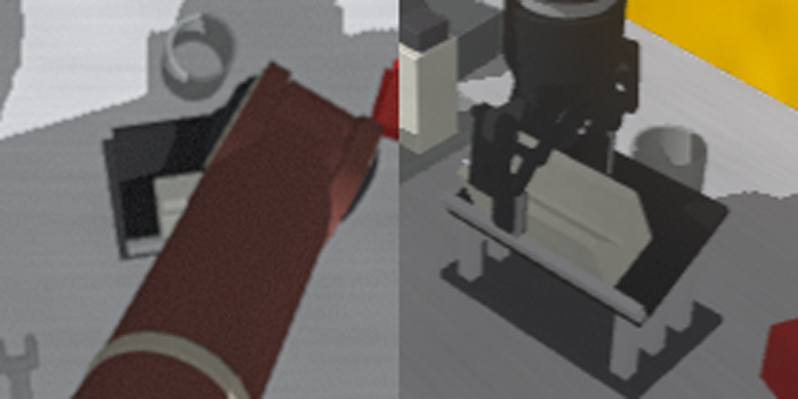

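The front finger, at crop (508,215), is in front of the spare's front edge and the back finger is behind it, with no contact force. Closing now.

```bash
python3 -m pendant '[0,0,0,0,0,0,0,0,0,0,0,0,0,0,0,0,0,0,0,0,0,0,0,0]' 1
```

```text
clock: 10.1
tcp_pos: [0.5696, -0.168, 0.279]
eef_rot: [0.655, 0.755, -0.001, -0.002]
ft_force: [-6.7, 0.4, 8.9]
grip_width: 0.0604
grip_force: 58.3
```

```bash
python3 -m pendant '[0,0,-0.5,0,0,0,-1,0,0,0,-2,0,0,0,-3.5,0,0,0,-5,0,0,0,-7,0,0,0,-8,0,0,0,-8,0,0,0,-8,0]';python3 -c "
from h import *
import cv2
a=optics.grab_frame('side')[120:260,260:400,::-1];cv2.imwrite('pics/s4.png',cv2.resize(a,None,fx=4,fy=4,interpolation=cv2.INTER_CUBIC))"
```

```text
clock: 11.22
tcp_pos: [0.5709, -0.1672, 0.357]
eef_rot: [0.655, 0.755, -0.0, -0.001]
ft_force: [-0.3, -0.4, -5.1]
grip_width: 0.0557
grip_force: 59.6
```

View pics/s4.png

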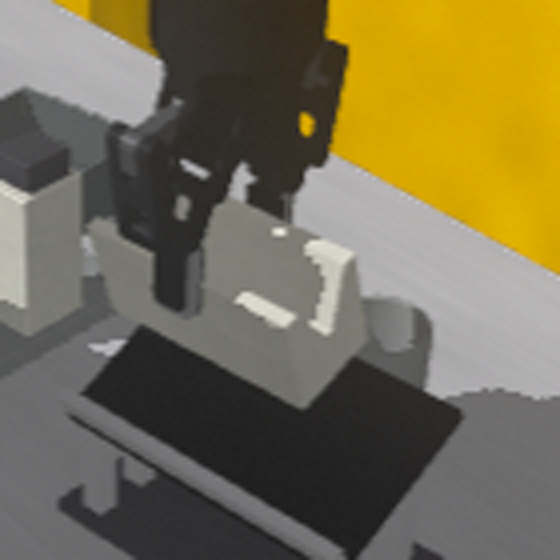

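It is off the rack and has partly righted itself, with the width at 55.7 mm. The base still leans slightly, with the bottom edge at crop (305,405). Next I carry it over the slot.

```bash
python3 -c "
from h import *
go((.608,.180,.272),7.0)"
```

```text
row [33.84  8.59 -7.01] turn 1.1 yaw now 8.1
```

```bash
python3 -m pendant '[0,0,-3,0,2,0.5,-6,0,6,1.5,-7,0,11,3,-7,0,16,4,-7,0,21,5,-7,0,26,6.5,-7,1,31,8,-7,1,33.8,8.6,-7,1,33.8,8.6,-7,1,33.8,8.6,-7,1,33.8,8.6,-7,1]'
python3 - <<'E'
from h import *
import cv2
go((.608,.180,.272),7.0)
s=optics.grab_frame('side')[60:260,130:330,::-1];t=optics.grab_frame('top')[140:340,80:280,::-1]
cv2.imwrite('pics/s5.png',cv2.resize(np.hstack([t,s]),None,fx=2,fy=2,interpolation=cv2.INTER_CUBIC))
E
```

```text
clock: 12.78
tcp_pos: [0.6088, 0.1773, 0.4276]
eef_rot: [0.663, 0.749, -0.001, 0.0]
ft_force: [-0.1, -0.5, -5.5]
grip_width: 0.0514
grip_force: 61.2
row [ 0.3  -0.04  0.06] turn -0.1 yaw now 6.9
```

View pics/s5.png

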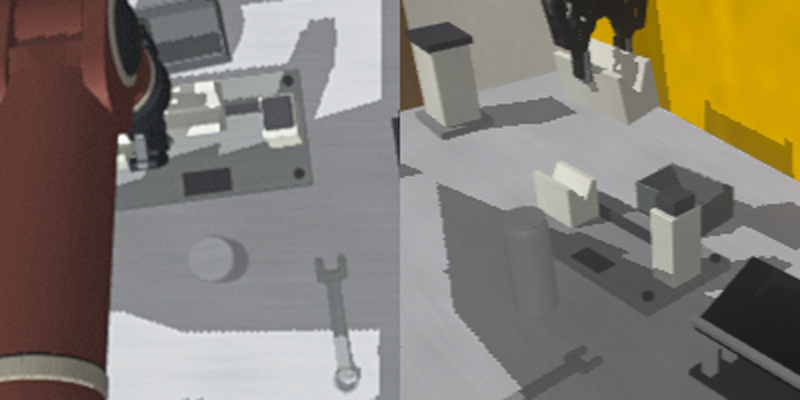

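The block is now near upright over the slot, with the width at 51.4 mm. Its bottom −y front corner is at side crop (630,122), which gives the height.

```bash
python3 - <<'E'
from h import *
for p in((.5913,.1147),(.5913,.1097),(.5913,.1197)):
  print(p,[(z,proj('side',np.array([*p,z])).round(1).tolist()) for z in(.20,.21,.22,.23)])
E
```

```text
(0.5913, 0.1147) [(0.2, [240.9, 130.1]), (0.21, [240.7, 126.1]), (0.22, [240.4, 122.1]), (0.23, [240.1, 118.1])]
(0.5913, 0.1097) [(0.2, [242.1, 130.8]), (0.21, [241.9, 126.9]), (0.22, [241.6, 122.8]), (0.23, [241.3, 118.8])]
(0.5913, 0.1197) [(0.2, [239.7, 129.4]), (0.21, [239.5, 125.4]), (0.22, [239.2, 121.4]), (0.23, [238.9, 117.4])]
```

```bash
python3 -m pendant '[0.6,0,3,0,0.6,0,6,0,0.6,0,9,0,0.6,0,12,0,0.6,0,14.5,0,0.6,0,16.5,0,0.6,0,18,0,0.6,0,18.5,0,0.6,0,18.5,0,0.6,0,18.5,0]'
python3 - <<'E'
from h import *
import cv2
s=optics.grab_frame('side')[120:260,180:320,::-1];t=optics.grab_frame('top')[150:290,90:230,::-1]
cv2.imwrite('pics/s6.png',cv2.resize(np.hstack([t,s]),None,fx=2.85,fy=2.85,interpolation=cv2.INTER_CUBIC))
E
```

```text
clock: 14.12
tcp_pos: [0.6084, 0.1853, 0.2437]
eef_rot: [0.662, 0.75, 0.001, 0.001]
ft_force: [0.2, -0.6, -4.9]
grip_width: 0.0515
grip_force: 61.3
```

View pics/s6.png

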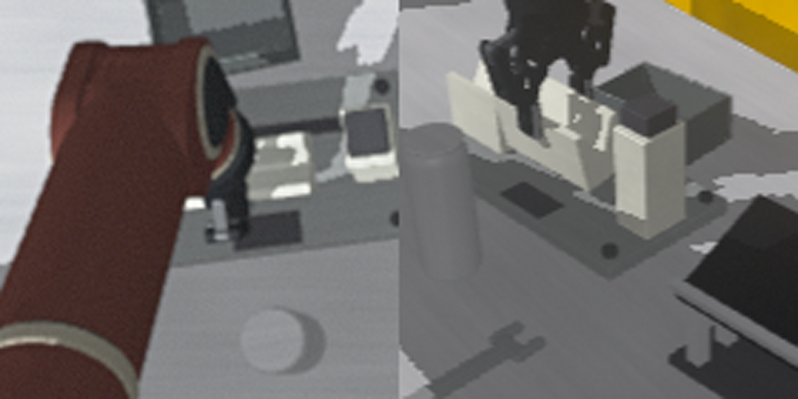

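The view shows the block hanging in the slot, clear of the tower (crop (650,180)) and short of the V-block (470,110), with roughly 2 cm left to the plate. That was the tenth and last picture, so from here I go by forces.

```bash
python3 -m pendant '[0,0,0.5,0,0,0,0.8,0,0,0,1,0,0,0,1.2,0,0,0,1.3,0,0,0,1.3,0]'
```

```text
clock: 14.98
tcp_pos: [0.6079, 0.1852, 0.2296]
eef_rot: [0.662, 0.75, -0.0, -0.0]
ft_force: [-0.3, -0.6, -5.3]
grip_width: 0.0518
grip_force: 61.4
```

```bash
python3 -m pendant '[0,0,0.1,0,0,0,0.2,0,0,0,0.3,0,0,0,0.4,0,0,0,0.4,0]'
```

```text
clock: 15.6
tcp_pos: [0.6079, 0.1853, 0.2256]
eef_rot: [0.662, 0.75, -0.0, -0.0]
ft_force: [1.0, 0.3, -5.0]
grip_width: 0.0514
grip_force: 61.4
```

```bash
python3 -m pendant '[0,0,0.1,0,0,0,0.2,0,0,0,0.3,0,0,0,0.3,0]'
```

```text
clock: 16.1
tcp_pos: [0.6081, 0.1851, 0.2251]
eef_rot: [0.662, 0.75, 0.0, -0.0]
ft_force: [-2.9, -0.4, 8.3]
grip_width: 0.0518
grip_force: 61.1
```

```bash
python3 -m pendant '[0,0,0.1,0,0,0,0.2,0,0,0,0.3,0,0,0,0.3,0]'
```

```text
clock: 16.6
tcp_pos: [0.6082, 0.1849, 0.2249]
eef_rot: [0.662, 0.75, 0.001, -0.0]
ft_force: [-6.9, -1.7, 22.2]
grip_width: 0.0518
grip_force: 60.9
```

```bash
python3 -m pendant '[0,0,-0.4,0,0,0,-0.4,0,0,0,-0.4,0]'; python3 -m pendant '[0,0,0,0,0,0,0,0,0,0,0,0,0,0,0,0]' -0.28;python3 -m pendant '[0,0,0,0,0,0,0,0]' -0.45
```

```text
clock: 16.98
tcp_pos: [0.6083, 0.1852, 0.2251]
eef_rot: [0.662, 0.75, 0.001, 0.0]
ft_force: [-2.3, -1.0, 8.2]
grip_width: 0.0514
grip_force: 61.4
clock: 17.48
tcp_pos: [0.6083, 0.1853, 0.2237]
eef_rot: [0.662, 0.75, 0.0, 0.0]
ft_force: [2.2, 0.3, -0.2]
grip_width: 0.0546
grip_force: 1.4
clock: 17.73
tcp_pos: [0.6075, 0.1852, 0.2233]
eef_rot: [0.662, 0.75, -0.001, -0.0]
ft_force: [2.9, 0.9, -1.4]
grip_width: 0.0617
grip_force: 0.9
```

```bash
python3 -m pendant '[0,0.1,0,0,0,0.2,0,0,0,0.3,0,0,0,0.4,0,0,0,0.4,0,0]' -0.55;python3 -m pendant '[0,0,0,0,0,0,0,0]' -0.55
```

```text
clock: 18.35
tcp_pos: [0.6119, 0.1858, 0.2237]
eef_rot: [0.662, 0.75, -0.0, -0.0]
ft_force: [0.5, -0.1, -0.4]
grip_width: 0.0665
grip_force: 0.0
clock: 18.6
tcp_pos: [0.6118, 0.1858, 0.2237]
eef_rot: [0.662, 0.75, -0.0, -0.0]
ft_force: [-0.6, -0.8, 0.1]
grip_width: 0.0657
grip_force: 0.0
```

```bash
python3 -m pendant '[0,0,0.5,0,0,0,1.2,0,0,0,1.2,0]';python3 -m pendant '[0,0,0,0,0,0,0,0,0,0,0,0,0,0,0,0]' 1
```

```text
clock: 18.98
tcp_pos: [0.6115, 0.1857, 0.2106]
eef_rot: [0.662, 0.75, -0.001, -0.001]
ft_force: [0.0, -0.7, 0.2]
grip_width: 0.0657
grip_force: 0.0
clock: 19.48
tcp_pos: [0.6127, 0.1858, 0.2123]
eef_rot: [0.662, 0.75, 0.001, 0.001]
ft_force: [3.1, 0.4, 0.9]
grip_width: 0.0495
grip_force: 63.6
```

```bash
python3 -m pendant '[0,0.1,0,0,0,0.2,0,0,0,0.3,0,0,0,0.4,0,0,0,0.4,0,0]'
```

```text
clock: 20.1
tcp_pos: [0.6144, 0.1859, 0.2124]
eef_rot: [0.662, 0.75, -0.002, -0.002]
ft_force: [-4.4, -0.5, 9.6]
grip_width: 0.0493
grip_force: 64.7
```

```bash
python3 -m pendant '[0,0.1,0,0,0,0.2,0,0,0,0.3,0,0,0,0.3,0,0]'
```

```text
clock: 20.6
tcp_pos: [0.6157, 0.1861, 0.2125]
eef_rot: [0.662, 0.75, -0.004, -0.004]
ft_force: [-9.2, -2.0, 15.2]
grip_width: 0.0495
grip_force: 65.3
```

```bash
python3 -m pendant '[0,0,-0.1,0,0,0,-0.15,0,0,0,-0.15,0]'
```

```text
clock: 20.98
tcp_pos: [0.6157, 0.1861, 0.2126]
eef_rot: [0.662, 0.75, -0.004, -0.004]
ft_force: [-6.0, -1.2, 6.8]
grip_width: 0.0493
grip_force: 64.2
```

```bash
python3 -m pendant '[0,0.1,0,0,0,0.2,0,0,0,0.2,0,0]'; python3 -c "
from plant import telemetry as t
print(t.read_state()['wrist_torque'])"
```

```text
clock: 21.35
tcp_pos: [0.6168, 0.1863, 0.2126]
eef_rot: [0.662, 0.75, -0.006, -0.005]
ft_force: [-8.7, -1.8, 9.8]
grip_width: 0.0491
grip_force: 64.7
[-0.38764718  1.74577684 -0.06278844]
```

```bash
python3 -m pendant '[0,-0.2,0,0,0,-0.2,-0.15,0,0,-0.2,-0.25,0,0,-0.2,-0.25,0]'
```

```text
clock: 21.85
tcp_pos: [0.6185, 0.1867, 0.2147]
eef_rot: [0.662, 0.75, -0.001, -0.001]
ft_force: [-0.1, -0.4, -5.0]
grip_width: 0.049
grip_force: 62.9
```

```bash
python3 -m pendant '[0,0.1,0,0,0,0.2,0,0,0,0.3,0,0,0,0.4,0,0,0,0.4,0,0]'; python3 -c "
from plant import telemetry as t
print(t.read_state()['wrist_torque'])"
```

```text
clock: 22.48
tcp_pos: [0.621, 0.1869, 0.2151]
eef_rot: [0.662, 0.75, -0.003, -0.002]
ft_force: [-5.6, -0.8, -2.3]
grip_width: 0.0493
grip_force: 63.3
[-0.25322943  1.32432996  0.15587146]
```

```bash
python3 -m pendant '[0,0.1,0,0,0,0.2,0,0,0,0.3,0,0,0,0.3,0,0]'
```

```text
clock: 22.98
tcp_pos: [0.6223, 0.187, 0.2147]
eef_rot: [0.662, 0.75, -0.005, -0.005]
ft_force: [-10.0, -1.4, 0.4]
grip_width: 0.0489
grip_force: 63.7
```

```bash
python3 -m pendant '[0.2,-0.1,0,0,0.4,-0.1,0,0,0.6,-0.1,0,0,0.8,-0.1,0,0,0.9,-0.1,0,0,1,-0.1,0,0,1,-0.1,0,0]'
```

```text
clock: 23.85
tcp_pos: [0.6209, 0.1946, 0.2138]
eef_rot: [0.662, 0.749, -0.006, -0.002]
ft_force: [-6.6, -4.4, -4.1]
grip_width: 0.0496
grip_force: 63.3
```

```bash
python3 -m pendant '[0.1,0,0,0,0.2,0,0,0,0.3,0,0,0,0.4,0,0,0,0.5,0,0,0,0.5,0,0,0]'
```

```text
clock: 24.6
tcp_pos: [0.6203, 0.1996, 0.2138]
eef_rot: [0.662, 0.749, -0.006, -0.002]
ft_force: [-6.3, -4.1, -5.2]
grip_width: 0.0495
grip_force: 63.3
```

```bash
python3 -m pendant '[0.1,0,0,0,0.2,0,0,0,0.3,0,0,0,0.4,0,0,0,0.5,0,0,0,0.5,0,0,0]'
```

```text
clock: 25.35
tcp_pos: [0.6199, 0.2031, 0.2138]
eef_rot: [0.662, 0.749, -0.007, -0.001]
ft_force: [-7.0, -7.3, -5.1]
grip_width: 0.0491
grip_force: 63.4
```

```bash
python3 -m pendant '[0.1,0,0,0,0.2,0,0,0,0.3,0,0,0,0.4,0,0,0,0.4,0,0,0]'
```

```text
clock: 25.98
tcp_pos: [0.6198, 0.2039, 0.2139]
eef_rot: [0.663, 0.749, -0.009, 0.0]
ft_force: [-7.5, -11.5, -4.2]
grip_width: 0.049
grip_force: 63.5
```

```bash
python3 -m pendant '[0,0,0.1,0,0,-0.1,0.2,0,-0.1,-0.2,0.3,0,-0.2,-0.2,0.4,0,-0.2,-0.2,0.4,0]'
```

```text
clock: 26.6
tcp_pos: [0.619, 0.2032, 0.2127]
eef_rot: [0.663, 0.749, -0.006, 0.001]
ft_force: [-9.3, -10.1, 6.7]
grip_width: 0.0492
grip_force: 64.7
```

```bash
python3 -m pendant '[0,0,0,0,0,0,0,0,0,0,0,0]' -0.35; python3 -m pendant '[0,0,0,0,0,0,0,0]' -0.6
```

```text
clock: 26.98
tcp_pos: [0.6203, 0.2092, 0.2122]
eef_rot: [0.662, 0.75, 0.0, 0.0]
ft_force: [-3.0, -1.6, 1.1]
grip_width: 0.0577
grip_force: 1.5
clock: 27.22
tcp_pos: [0.6209, 0.21, 0.2122]
eef_rot: [0.662, 0.75, 0.002, 0.001]
ft_force: [-0.1, 0.3, -0.6]
grip_width: 0.0681
grip_force: 0.0
```

```bash
python3 -m pendant '[0,0.3,0.3,0,0,0.5,0.5,0,0,0.7,0.5,0,0,0.8,0.5,0,0,0.9,0.5,0,0,1,0.5,0,0,1.1,0.5,0,0,1.2,0.5,0,0,1.2,0.5,0]'
```

```text
clock: 28.35
tcp_pos: [0.6283, 0.21, 0.2061]
eef_rot: [0.662, 0.75, -0.005, -0.005]
ft_force: [-11.0, -2.0, 7.4]
grip_width: 0.0686
grip_force: 5.8
```

```bash
python3 -m pendant '[0,-0.5,-0.3,0,0,-0.9,-0.3,0,0,-0.9,-0.3,0]'; python3 -m pendant '[0,0,0,0,0,0,0,0,0,0,0,0,0,0,0,0]' 1; python3 -m pendant '[0.1,0.1,0,0,0.3,0.1,0,0,0.5,0.2,0,0,0.6,0.2,0,0,0.6,0.2,0,0]'
```

```text
clock: 28.72
tcp_pos: [0.6236, 0.2094, 0.2102]
eef_rot: [0.662, 0.75, 0.001, 0.001]
ft_force: [0.5, -0.3, 0.6]
grip_width: 0.0682
grip_force: 0.0
clock: 29.22
tcp_pos: [0.6194, 0.2089, 0.2093]
eef_rot: [0.662, 0.75, -0.005, -0.005]
ft_force: [-11.4, -2.1, 9.4]
grip_width: 0.0496
grip_force: 64.3
clock: 29.85
tcp_pos: [0.6202, 0.2104, 0.2095]
eef_rot: [0.662, 0.749, -0.01, -0.004]
ft_force: [-14.3, -10.0, 13.1]
grip_width: 0.0492
grip_force: 64.7
```

```bash
python3 -m pendant '[0.2,-0.1,-0.1,0,0.4,-0.2,-0.1,0,0.5,-0.3,-0.1,0,0.6,-0.3,-0.1,0,0.6,-0.3,-0.1,0]'; python3 -m pendant '[0.2,0,0,0,0.3,0,0,0,0.4,0,0,0,0.4,0,0,0]'
```

```text
clock: 30.48
tcp_pos: [0.6189, 0.2116, 0.2096]
eef_rot: [0.663, 0.748, -0.01, 0.001]
ft_force: [-8.1, -15.0, 5.2]
grip_width: 0.0496
grip_force: 64.0
clock: 30.98
tcp_pos: [0.6188, 0.2125, 0.2096]
eef_rot: [0.664, 0.748, -0.012, 0.003]
ft_force: [-7.3, -20.4, 5.4]
grip_width: 0.0497
grip_force: 64.0
```

```bash
python3 -m pendant '[-0.3,0,0,0,-0.6,0,0,0,-0.7,0,0,0]'; python3 -m pendant '[0,0,0,0,0,0,0,0,0,0,0,0]' -0.35; python3 -m pendant '[0,0,0,0,0,0,0,0]' -0.6
```

```text
clock: 31.35
tcp_pos: [0.6189, 0.2109, 0.2094]
eef_rot: [0.663, 0.748, -0.009, -0.0]
ft_force: [-7.3, -11.0, 5.0]
grip_width: 0.0493
grip_force: 63.8
clock: 31.72
tcp_pos: [0.6202, 0.218, 0.2101]
eef_rot: [0.662, 0.75, -0.002, -0.001]
ft_force: [-4.9, -2.9, -0.7]
grip_width: 0.0576
grip_force: 2.3
clock: 31.98
tcp_pos: [0.6219, 0.2195, 0.2114]
eef_rot: [0.661, 0.75, 0.002, 0.001]
ft_force: [0.2, 0.2, 0.4]
grip_width: 0.0683
grip_force: 0.0
```

```bash
python3 -m pendant '[0,0,-2,0,0,0,-5,0,0,0,-10,0,0,0,-15,0,-4,-1,-18,0,-9,-3,-18,0,-15,-5,-18,0,-21,-7,-18,0,-27,-9,-18,0,-32,-10,-18,0,-32,-10,-18,0,-32,-10,-18,0]'
cat > m.py <<'E'
from h import *
import cv2
y=np.radians(7.0)
for n in('top','side'):
    im=optics.grab_frame(n);cv2.imwrite(f'pics/f_{n}.png',im[:,:,::-1])
    g=cv2.cvtColor(im,cv2.COLOR_RGB2GRAY).astype(np.float32)
    # sample along fixture y on the front strip (x=-21) and back strip (x=+21), tops z=.075, and mid front face
    for lx,z in((-.021,.075),(.021,.075),(-.025,.05),(-.028,.0155)):
        v=[]
        for ly in np.arange(-.075,.15,.005):
            X=np.array([.618+lx*np.cos(y)-ly*np.sin(y),.196+lx*np.sin(y)+ly*np.cos(y),z]);p=proj(n,X)
            v.append(int(cv2.getRectSubPix(g,(1,1),tuple(map(float,p)))[0,0]))
        print(n,lx,z,v)
E
python3 m.py
```

```text
clock: 33.48
tcp_pos: [0.5617, -0.1113, 0.3919]
eef_rot: [0.662, 0.75, 0.001, 0.001]
ft_force: [0.1, 0.7, 0.4]
grip_width: 0.0681
grip_force: 0.0
top -0.021 0.075 [156, 149, 106, 108, 123, 223, 219, 221, 220, 221, 221, 223, 222, 224, 224, 227, 224, 226, 228, 227, 227, 229, 229, 229, 227, 230, 230, 228, 227, 217, 221, 221, 223, 223, 222, 225, 227, 225, 225, 227, 227, 229, 228, 228, 227]
top 0.021 0.075 [75, 58, 52, 51, 124, 221, 220, 221, 222, 221, 221, 223, 224, 224, 225, 226, 227, 227, 227, 228, 228, 229, 230, 229, 228, 229, 229, 230, 225, 221, 220, 223, 224, 223, 224, 226, 226, 225, 226, 228, 226, 227, 226, 225, 224]
top -0.025 0.05 [98, 100, 111, 99, 134, 187, 190, 188, 187, 181, 180, 194, 188, 187, 195, 195, 190, 197, 198, 194, 198, 201, 199, 198, 199, 200, 198, 198, 195, 190, 190, 192, 191, 191, 193, 193, 194, 192, 196, 196, 196, 196, 198, 197, 196]
top -0.028 0.0155 [101, 100, 101, 105, 101, 101, 102, 97, 100, 101, 101, 102, 100, 99, 100, 99, 98, 100, 101, 99, 99, 101, 98, 98, 100, 100, 125, 155, 153, 153, 150, 151, 153, 153, 153, 151, 153, 151, 153, 151, 151, 152, 155, 151, 15
[... 252 characters left out ...]
0.021 0.075 [203, 207, 213, 210, 197, 187, 191, 191, 190, 194, 192, 196, 198, 198, 199, 202, 200, 201, 203, 202, 203, 204, 204, 206, 204, 206, 205, 204, 198, 194, 196, 196, 196, 198, 197, 200, 201, 201, 202, 202, 203, 202, 205, 200, 188]
side -0.025 0.05 [121, 122, 122, 129, 161, 187, 188, 188, 190, 192, 191, 192, 193, 192, 193, 194, 195, 196, 196, 196, 196, 195, 196, 196, 196, 196, 195, 192, 184, 192, 192, 193, 193, 193, 193, 194, 196, 196, 195, 196, 195, 195, 196, 193, 185]
side -0.028 0.0155 [87, 87, 87, 88, 92, 89, 90, 92, 92, 89, 92, 95, 93, 91, 93, 94, 93, 94, 93, 92, 96, 96, 92, 94, 97, 104, 138, 143, 140, 145, 145, 138, 142, 145, 143, 145, 141, 142, 147, 136, 133, 121, 115, 120, 119]
```

```bash
python3 - <<'E'
from h import *
import cv2
y=np.radians(7.0)
g=cv2.cvtColor(cv2.imread('pics/f_top.png'),cv2.COLOR_BGR2GRAY).astype(np.float32)
def edge(ly,lo,hi):
    l=np.arange(lo,hi,.0005);v=[]
    for lx in l:
        X=np.array([.618+lx*np.cos(y)-ly*np.sin(y),.196+lx*np.sin(y)+ly*np.cos(y),.075])
        v.append(cv2.getRectSubPix(g,(1,1),tuple(map(float,proj('top',X))))[0,0])
    v=np.array(v);return l[np.argmax(np.abs(np.convolve(np.diff(v),np.ones(4),'same')))]*1000
for lo,hi in((.015,.036),(-.036,-.022)):
    for nm,a,b in(("spare",-.05,.06),("fixed",.07,.14)):
        L=np.arange(a,b,.004);e=[edge(q,lo,hi) for q in L];k=np.polyfit(L*1000,e,1);print(nm,"slope deg",np.degrees(k[0]).round(2),"x at joint",np.polyval(k,65).round(2),"resid",np.std(e-np.polyval(k,L*1000)).round(2))
t=cv2.imread('pics/f_top.png');s=cv2.imread('pics/top0.png')
d=(cv2.absdiff(t,s).max(2)>40).astype(np.uint8)
for nm,(x,z) in dict(can=(186,269),wr=(249,300),pipe=(310,168),bin=(167,157),red=(397,190)).items(): print(nm,int(d[z-22:z+22,x-22:x+22].sum()))
b=proj('top',np.array([.459,-.383,.15])).astype(int);print("post px",b,t[b[1]-8:b[1]+9:4,b[0]-12:b[0]+13:4].mean(2).astype(int).tolist())
E
```

```text
spare slope deg 0.32 x at joint 26.46 resid 0.65
fixed slope deg -0.92 x at joint 25.85 resid 0.58
spare slope deg -1.23 x at joint -34.15 resid 0.94
fixed slope deg 3.31 x at joint -34.36 resid 3.45
can 0
wr 1163
pipe 862
bin 313
red 0
post px [421 270] [[129, 143, 143, 144, 144, 131, 132], [126, 141, 98, 100, 127, 127, 131], [125, 128, 103, 100, 96, 128, 130], [125, 147, 96, 96, 139, 135, 132], [119, 147, 148, 147, 149, 141, 133]]
```

```bash
python3 -c "
from plant import order
print(order.sign_off())"
```

```text
the job is handed in; nothing more can be done
None
```

I stood the post upright on open bench about 21 cm from its old place and seated the spare against the back rail and flush to the fixed V-block, grooves in line to about 0.6 mm in the images; I let go and handed the job in at about 34 s. The arm met no unexpected contact near the bystanders, but the last top image did not confirm the pipe, bin and wrench: their pixels changed, likely from the arm and its shadow.

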